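# Shut the pastry keeper over the chimney cakes

### The arm

A 6-joint arm with a two-finger parallel gripper is mounted at the origin on the work surface. World frame = base frame: x ahead of the robot, y to its left, z up, the work surface at z = 0. Lengths are in m, angles in rad, forces in N, time in s.
With the tool pointing down it reaches from about 0.3 to 0.875 m from the base axis. Payload 6.4 kg.
Tool frame: the origin (TCP) lies on the centre line of the jaws, within the pads' length; the fingertips stand 8 mm ahead of it and the grasp point (between the pads) lies 11 mm behind it; z points along the fingers, y is the line along which they close (so a half turn about z gives the same grasp; the last joint's range is limited). The gripper opens to 85 mm and grips with 20 to 120 N. Pads are 22 mm wide; open, the fingers measure 114 mm over their backs; the gripper's body (76 mm by 85 mm) begins 54 mm behind the grasp point. The pads swing forward as they close: fully open they stand 13 mm farther back than shut.
Start: joints at [0.989, 0.181, 1.607, -0, 1.354, -0.206], TCP at [0.211, 0.535, 0.239] pointing down, gripper open.
Joint ranges: [-2.99, 2.99], [-0.89, 2.07], [0.3, 2.58], [-1.14, 4.28], [0, 2.63], [-3.12, 3.12]. Speed limits (rad/s): [2.57, 2.57, 3.01, 3.14, 3.14, 3.14].

### API

Orientations are given as a unit quaternion [w, x, y, z].
In Python, from bench import ctrl gives the robot as it stands.
- The arm moves only by the shell command python3 -m handwheel 'ROWS' [OPENING]. ROWS is JSON, a list that holds one entry, the list of rows, each a list of 4 numbers: the shift along the tool's x, y, z each as a share of 20 cm, from -1 to 1, then the turn about the tool's z as a share of 1.5 rad, from -1 to 1. In form: [[[x, y, z, twist], ...]]. A call has 1 to 10 rows; each row is the pose to reach, as a shift and turn from the pose commanded when the call began, along the tool's axes at that moment; what a row does not reach only later rows make up. A row lasts 1/8 s, in which the tool goes at most 62.5 mm and 10.7 degrees, less where a joint would pass 70% of its speed; a pose out of reach is approached as far as the arm can. A call with a number of a shift or a turn outside -1 to 1 is refused whole. A call with a gripper value outside its range is refused whole. OPENING is the finger opening in mm, from 0 to 85.4, set as the call begins (- or left out, the last holds). The fingers move at their own pace and stop on an object; the grip force is fixed at half the most. Time passes only in rows, so rows that repeat a pose let the fingers close. It gives the time, the measured TCP pose, the force, the opening and the grip force at its end, in the units of the state.
- ctrl.get_obs(): the state, without advancing time (a new reading comes with each control period).
- ctrl.camera(name): name is "scene" or "side" or "wrist"; returns a dict with "color" (480x640x3 uint8, red, green, blue), "range_z" (480x640 float32, m along the optical axis (not along the pixel's ray), 0 where there is no reading), "K" (3x3 intrinsics, pixels), "pose" (4x4, takes a point from camera to world coordinates); the wrist camera has in their place "T_tool_cam" (4x4, takes a point from camera to tool coordinates, whose origin is the TCP and whose axes are the flange's). Camera axes: x right, y down, z forward; pixel columns grow to the right and rows downward; lengths in m; the calibration is good to about 2 mm. The wrist camera is an equidistant fisheye: a pixel r from the principal point sees the ray r / f radians off the axis. A picture is of the moment at which its call begins: read the wrist's pose just before it.
- ctrl.hand_in(): hands the job in; it is judged then, once.
The state is a dict: "time_s": time; "q": joint angles; "dq": joint speeds; "joint_efforts": joint torques, N m; "eef_pos": TCP position; "eef_rot": TCP orientation; "wrist_force": force on the tool from outside, world axes, zero at the start; "torque": the same for the moment, N m; "opening": opening from 0.0 (shut) to 1.0 (fully open); "grasp_force": force on a finger pad.
Only numpy, scipy, OpenCV 4.12 (cv2) and the standard library are available. Lean on these libraries where they do the work, as an engineer would, in place of code of your own. Each camera call takes 0.05 s, during which the arm holds its last target. There are 200 camera calls.

### The job

The pastry keeper's three sliding covers all stand open. With your fingertips, gently push fully shut the covers of the two wells that hold a chimney cake; leave the cover of the well with the flour shaker just as it is. Push only: pick nothing up, leave the cakes, the shaker and everything around undisturbed, and take the hand away at the end.

Things in the scene. Friction and masses are not known exactly. Their poses are not given: they have to be found in the camera images.
- keeper: wooden pastry keeper fixed to the table, 340 (x) by 380 (y) mm, top at 95 mm. Origin on the table; x away from the robot, y left, z up. In x: flat deck -150 to -5 mm, over which open covers stand; three open wells 125 by 112 mm, 87 deep, centres at x 62.5, y 122, 0, -122; rear ledge to x 190 with two jars. A cover's near face is at x = -(its joint value)
- cover_left (a joint): opening of the left cover in m: 0 = fully shut over its well (hard stop), 0.125 = fully open. Slides only along keeper x; shutting = towards keeper +x, away from the robot. Takes about 2 N plus 6 N per m/s and stays where left. Plain aluminium block 138 mm long (x), 116 wide (y), 30 thick, underside 1 mm above the wood, cannot come off, too wide to grip. 6 mm between neighbours
- cover_middle (a joint): opening of the middle cover in m: 0 = fully shut over its well (hard stop), 0.125 = fully open. Slides only along keeper x; shutting = towards keeper +x, away from the robot. Takes about 2 N plus 6 N per m/s and stays where left. Plain aluminium block 138 mm long (x), 116 wide (y), 30 thick, underside 1 mm above the wood, cannot come off, too wide to grip. 6 mm between neighbours
- cover_right (a joint): opening of the right cover in m: 0 = fully shut over its well (hard stop), 0.125 = fully open. Slides only along keeper x; shutting = towards keeper +x, away from the robot. Takes about 2 N plus 6 N per m/s and stays where left. Plain aluminium block 138 mm long (x), 116 wide (y), 30 thick, underside 1 mm above the wood, cannot come off, too wide to grip. 6 mm between neighbours
- edge_left (a point): centre of the upright near face (116 mm wide, 30 mm high, facing the robot, normal = keeper -x) of the left cover: the face to push. 111 mm above the table; moves with the cover; axes as the keeper's
- edge_middle (a point): centre of the upright near face (116 mm wide, 30 mm high, facing the robot, normal = keeper -x) of the middle cover: the face to push. 111 mm above the table; moves with the cover; axes as the keeper's
- edge_right (a point): centre of the upright near face (116 mm wide, 30 mm high, facing the robot, normal = keeper -x) of the right cover: the face to push. 111 mm above the table; moves with the cover; axes as the keeper's
- well_left (a point): centre of the inner floor of the left well, 8 mm above the table; at keeper (62.5, 122, 8) mm; axes as the keeper's
- well_middle (a point): centre of the inner floor of the middle well, 8 mm above the table; at keeper (62.5, 0, 8) mm; axes as the keeper's
- well_right (a point): centre of the inner floor of the right well, 8 mm above the table; at keeper (62.5, -122, 8) mm; axes as the keeper's
- cake_a: a small chimney cake standing upright in one of the three wells: brown, nut-crusted hollow tube, 68 mm outer diameter, 48 mm inner diameter, 78 mm tall, open at the top. Origin: centre of its underside, z up
- cake_b: a small chimney cake standing upright in one of the three wells: brown, nut-crusted hollow tube, 68 mm outer diameter, 48 mm inner diameter, 78 mm tall, open at the top. Origin: centre of its underside, z up
- shaker: steel flour shaker with a domed, perforated top, 62 mm diameter, 75 mm tall, standing upright in one of the three wells. Origin: centre of its underside, z up
- jar_nuts: bystander: amber glass spice jar with a cork lid, 38 mm diameter, 45 mm tall, on the rear ledge. Origin: centre of its underside
- jar_sugar: bystander: clear spice jar with a cork lid, 38 mm diameter, 38 mm tall, on the rear ledge. Origin: centre of its underside
- cutter: bystander: steel ring cutter, 68 mm diameter, 30 mm tall, on the table just in front of the keeper. Origin: centre of its underside
- bowl: bystander: white bowl, 150 mm diameter, 65 mm tall, on the table left of the keeper. Origin: centre of its underside
- rolling_pin: bystander: wooden rolling pin, 416 mm long with handles along its x, 56 mm diameter, on the table at the right. Origin: centre of its underside
- brush: bystander: pastry brush lying on the table at the left. Origin near its middle, at its underside
- cake_c: bystander: another chimney cake like those in the wells, upright on a glass plate on the table right of the keeper. Origin: centre of its underside
- cake_d: bystander: another chimney cake like those in the wells, upright on a glass plate on the table right of the keeper. Origin: centre of its underside

How it is judged:
By the outcome, as a careful person would: the job done as asked, in the order asked, and still so for the second after the job is handed in, with the robot touching nothing.
It also fails if it takes over 42 s, if anything falls off the work surface, if the arm or the gripper's body presses on something with over 40 N, if the wrist force passes 120 N, or if a joint passes its speed limit or range.

## Working session

There is one attempt and no reset: what is moved stays moved. The work goes in short steps, Python scripts to look and compute and a shell command to move; the robot and the scene stay as the last step left them, time stands still between calls to the robot, and variables do not carry over. Pictures are saved under pics/ and viewed, at most 10 in all, crops included, and the job is handed in when it is done.

```bash
mkdir -p pics; python3 - <<'E'
from bench import ctrl
import cv2,numpy as np
o=ctrl.get_obs();print(o['time_s'],o['eef_pos'],o['eef_rot'],o['wrist_force'],o['opening'])
for n in('scene','side'):
    c=ctrl.camera(n);cv2.imwrite(f'pics/{n}0.png',c['color'][:,:,::-1]);np.savez(f'{n}0.npz',**c);print(n,c['K'].tolist(),c['pose'].round(3).tolist())
E
```

```text
0.0 [0.21070688 0.53441464 0.23838808] [-3.32027535e-04  1.86787880e-01  9.82399873e-01 -8.17045478e-04] [1.12708927 0.18305855 0.62397425] 0.9984385059661588
scene [[436.70690160644835, 0.0, 317.3665834123398], [0.0, 436.70690160644835, 247.42047268607854], [0.0, 0.0, 1.0]] [[0.884, 0.383, -0.269, 0.826], [0.468, -0.728, 0.502, -0.554], [-0.003, -0.569, -0.822, 0.971], [0.0, 0.0, 0.0, 1.0]]
side [[569.1903055952046, 0.0, 311.78897527184915], [0.0, 569.1903055952046, 234.20181537318862], [0.0, 0.0, 1.0]] [[-0.976, -0.13, 0.176, 0.25], [-0.218, 0.556, -0.802, 1.318], [0.006, -0.821, -0.571, 1.042], [0.0, 0.0, 0.0, 1.0]]
```

View pics/scene0.png

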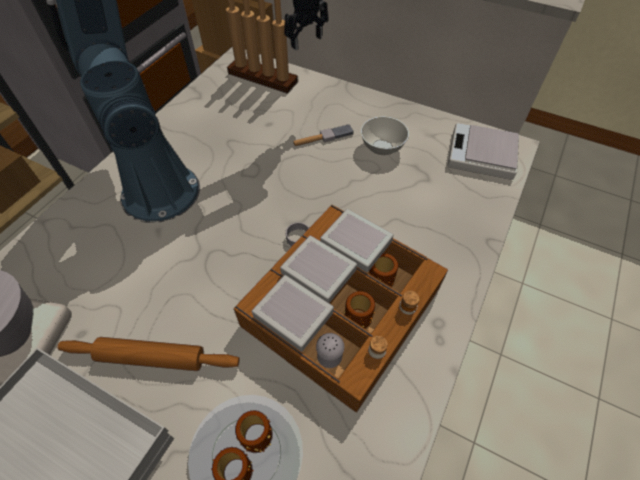

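View pics/side0.png

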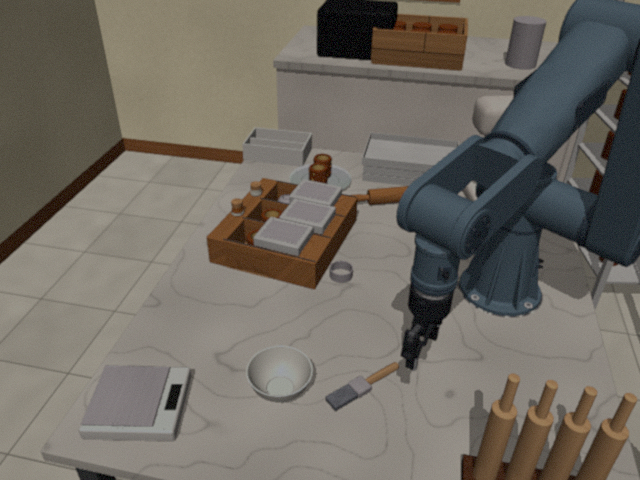

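The scene view shows the keeper, with covers at about (358,238) left, (318,267) middle and (292,310) right. Cakes show in the left well (383,266) and middle well (360,305), and the shaker in the right well (330,347). The side view agrees; the cutter is at (341,271), in front of the left cover. So I push the left and middle covers.

```bash
cat > h.py <<'E'
import numpy as np,cv2
def cloud(c):
    v,u=np.mgrid[:480,:640];z=c['range_z'];K=c['K']
    P=np.stack([(u-K[0,2])/K[0,0]*z,(v-K[1,2])/K[1,1]*z,z],-1)
    return P@c['pose'][:3,:3].T+c['pose'][:3,3]
def covers(c,show=True):
    W=cloud(c);m=((abs(W[...,2]-.126)<.008)&(c['range_z']>0)).astype(np.uint8)
    hsv=cv2.cvtColor(c['color'],cv2.COLOR_RGB2HSV);m&=(hsv[...,1]<70).astype(np.uint8)
    n,l,s,_=cv2.connectedComponentsWithStats(m,connectivity=4)
    out=[]
    for i in range(1,n):
        if s[i,4]<250: continue
        p=W[l==i];r=cv2.minAreaRect((p[:,:2]*1000).astype(np.float32))
        print(s[i],'ctr',np.round(r[0],1),'size',np.round(r[1],1),'ang',round(r[2],2),'z',np.median(p[:,2]).round(4))
E
python3 - <<'E'
from h import *
for n in('scene','side'):
    c=dict(np.load(n+'0.npz'));print(n);covers(c)
    W=cloud(c)
    # cutter ring: points z .02-.035 near
    uv={'scene':(297,235),'side':(341,271)}[n]
    u,v=uv;p=W[v-18:v+18,u-18:u+18].reshape(-1,3);p=p[(p[:,2]>.022)&(p[:,2]<.036)]
    print('cutter',cv2.minEnclosingCircle((p[:,:2]*1000).astype(np.float32)),len(p))
E
```

```text
scene
[457   0 114  28 501] ctr [ 691.2 1248.7] size [ 26.3 419.9] ang 89.3 z 0.1258
[ 321  209   73   59 2300] ctr [617.   36.2] size [119.3 139.1] ang 81.04 z 0.126
[ 281  236   76   64 2621] ctr [574.6 -81. ] size [116.4 138.5] ang 81.13 z 0.126
[ 252  275   82   73 3155] ctr [ 576.8 -204.9] size [116.3 138.5] ang 81.06 z 0.126
[  0 297  33  56 252] ctr [  87.2 -502.3] size [ 29.5 124.9] ang 22.43 z 0.1259
cutter ((444.0829162597656, 38.96580123901367), 35.33555603027344) 91
side
[  0  18 113  53 378] ctr [ 2270.3 -1459.8] size [952.4 122.5] ang 88.33 z 0.1263
[276  70 237  24 799] ctr [  453.9 -1251.5] size [  53.8 1087.2] ang 89.94 z 0.1262
[ 253  180   89   70 3147] ctr [582.9 -77.6] size [366.9 165.2] ang 79.64 z 0.1273
cutter ((454.9222412109375, 27.564010620117188), 57.309471130371094) 182
```

```bash
python3 -m handwheel '[[[-0.2,-0.16,0,-0.04],[-0.4,-0.32,0,-0.08],[-0.6,-0.48,0,-0.11],[-0.8,-0.64,0,-0.145],[-1,-0.8,0,-0.145],[-1,-0.8,0,-0.145],[-1,-0.8,0,-0.145]]]' 0
cat >> h.py <<'E'
def tgt(world):
    from bench import ctrl
    from scipy.spatial.transform import Rotation as R
    o=ctrl.get_obs();q=o['eef_rot'];M=R.from_quat([q[1],q[2],q[3],q[0]]).as_matrix()
    d=M.T@(np.array(world)-o['eef_pos'])
    print('t',o['time_s'],'pos',o['eef_pos'].round(4),'ytool heading',np.degrees(np.arctan2(M[1,1],M[0,1])).round(2),'share',(d/.2).round(3),'F',np.round(o['wrist_force'],1))
E
python3 - <<'E'
from h import *
# keeper outline from wood at z .095 in keeper axes
c=dict(np.load('scene0.npz'));W=cloud(c);hsv=cv2.cvtColor(c['color'],cv2.COLOR_RGB2HSV)
p=W[(abs(W[...,2]-.095)<.004)&(hsv[...,1]>90)];a=np.radians(-9)
p=p[(abs(p[:,0]-.65)<.3)&(abs(p[:,1]+.1)<.28)]
x=p[:,0]*np.cos(a)+p[:,1]*np.sin(a);y=-p[:,0]*np.sin(a)+p[:,1]*np.cos(a)
print(np.percentile(x,[0,.5,99.5,100]).round(4),np.percentile(y,[0,.5,99.5,100]).round(4))
# face centres at shut use origin x0=(front+150)
tgt([.49,.056,.238])
E
```

```text
time_s: 0.98
eef_pos: [0.3382, 0.3128, 0.2391]
eef_rot: [-0.0, 0.08, 0.997, 0.0]
wrist_force: [0.3, -0.1, 0.7]
opening: 0.003
grasp_force: 0.0
[0.4816 0.4835 0.8211 0.822 ] [-0.1802 -0.1793  0.1986  0.2018]
t 0.975 pos [0.3382 0.3128 0.2391] ytool heading 80.88 share [-0.953 -1.147  0.005] F [ 0.3 -0.1  0.7]
```

```bash
python3 -m handwheel '[[[-0.25,-0.25,0,0],[-0.5,-0.5,0,0],[-0.75,-0.75,0,0],[-0.93,-1,0,0],[-0.93,-1,0,0],[-0.93,-1,0,0]]]' 0
python3 - <<'E'
from h import *
from bench import ctrl
tgt([.5047,.0538,.118])
c=ctrl.camera('side');W=cloud(c);o=ctrl.get_obs()['eef_pos']
m=(np.hypot(W[...,0]-o[0],W[...,1]-o[1])<.05)&(W[...,2]>.15)&(W[...,2]<.3)
print('lowest gripper z',np.sort(W[m][:,2])[:8].round(4),'tcp z',o[2])
p=W[m];q=p[p[:,2]<.25];print(q.min(0)-o,q.max(0)-o)
cv2.imwrite('pics/side1.png',c['color'][:,:,::-1])
E
```

```text
time_s: 1.72
eef_pos: [0.491, 0.0858, 0.2389]
eef_rot: [-0.0, 0.08, 0.997, 0.0]
wrist_force: [-0.2, 0.3, -0.8]
opening: 0.001
grasp_force: 0.0
t 1.725 pos [0.491  0.0858 0.2389] ytool heading 80.88 share [-0.094 -0.147  0.604] F [-0.2  0.3 -0.8]
lowest gripper z [0.2299 0.2318 0.232  0.2327 0.233  0.2342 0.2361 0.2369] tcp z 0.2388586412908642
[-0.01281368 -0.00695331 -0.00900592] [0.01105353 0.01536822 0.01096216]
```

View pics/side1.png

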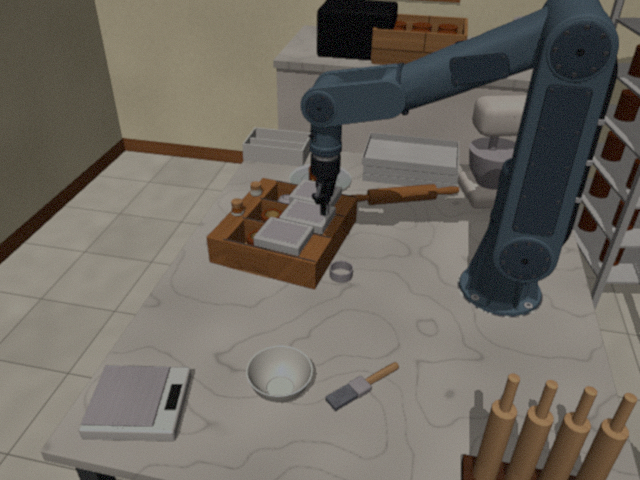

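The side view shows the closed gripper at about (325,190), in front of the covers. The depth puts the fingertips 8–9 mm below the TCP. Next: descend in front of the left cover.

```bash
python3 -m handwheel '[[[-0.09,-0.15,0.1,0],[-0.09,-0.15,0.3,0],[-0.09,-0.15,0.5,0],[-0.09,-0.15,0.62,0],[-0.09,-0.15,0.62,0],[-0.09,-0.15,0.62,0]]]' 0
python3 - <<'E'
from h import *
a,b=.621,.132
tgt([a*.9877+b*.1564,-a*.1564+b*.9877,.115])
E
```

```text
time_s: 2.52
eef_pos: [0.504, 0.0545, 0.1164]
eef_rot: [0.001, 0.078, 0.997, 0.0]
wrist_force: [1.1, 0.1, 0.1]
opening: 0.002
grasp_force: 0.0
t 2.525 pos [0.504  0.0545 0.1164] ytool heading 81.04 share [-0.659 -0.004  0.008] F [1.1 0.1 0.1]
```

```bash
python3 -m handwheel '[[[-0.05,0,0,0],[-0.1,0,0,0],[-0.14,0,0,0],[-0.17,0,0,0],[-0.2,0,0,0],[-0.24,0,0,0],[-0.28,0,0,0],[-0.32,0,0,0],[-0.36,0,0,0],[-0.4,0,0,0]]]' 0
python3 -m handwheel '[[[-0.04,0,0,0],[-0.08,0,0,0],[-0.12,0,0,0],[-0.15,0,0,0],[-0.18,0,0,0],[-0.2,0,0,0],[-0.22,0,0,0],[-0.22,0,0,0]]]' 0
python3 - <<'E'
from h import *
from bench import ctrl
a,b=.621,.132
tgt([a*.9877+b*.1564,-a*.1564+b*.9877,.115])
covers(ctrl.camera('scene'))
E
```

```text
time_s: 3.78
eef_pos: [0.5829, 0.0408, 0.1151]
eef_rot: [-0.0, 0.079, 0.997, 0.0]
wrist_force: [-1.5, 2.0, -0.7]
opening: 0.004
grasp_force: 1.2
time_s: 4.78
eef_pos: [0.6267, 0.0335, 0.1156]
eef_rot: [0.001, 0.079, 0.997, -0.0]
wrist_force: [0.0, 0.4, -0.4]
opening: -0.001
grasp_force: 0.1
t 4.775 pos [0.6267 0.0335 0.1156] ytool heading 80.92 share [-0.036  0.005  0.003] F [ 0.   0.4 -0.4]
[453   0 118  28 518] ctr [ 684.  1247.9] size [434.7  23.7] ang 0.24 z 0.1257
[  0   9  58  17 251] ctr [-895.8  372.5] size [212.7  89.7] ang 33.37 z 0.1259
[ 352  226   75   63 2530] ctr [703.2  22.5] size [117.4 145.8] ang 81.37 z 0.1262
[ 281  236   76   64 2621] ctr [574.7 -81.7] size [117.4 138.6] ang 81.21 z 0.126
[ 252  275   81   73 3149] ctr [ 576.7 -204.9] size [116.3 138.5] ang 81.13 z 0.1261
[  0 297  32  56 259] ctr [  86.9 -502.5] size [ 29.6 124.3] ang 21.8 z 0.1257
```

```bash
python3 -m handwheel '[[[-0.01,0,0,0],[-0.02,0,0,0],[-0.03,0,0,0],[-0.04,0,0,0],[-0.045,0,0,0],[-0.05,0,0,0],[-0.05,0,0,0]]]' 0
```

```text
time_s: 5.7
eef_pos: [0.6321, 0.0329, 0.1151]
eef_rot: [-0.005, 0.079, 0.997, 0.0]
wrist_force: [-18.4, 0.9, 13.6]
opening: 0.002
grasp_force: 9.1
```

Hard stop reached (18 N with no further travel). Backing off and moving over to the middle cover.

```bash
python3 -m handwheel '[[[0.05,0,0,0],[0.15,0,0,0],[0.25,0,-0.1,0],[0.4,0,-0.35,0],[0.6,-0.2,-0.4,0],[0.75,-0.4,-0.4,0],[0.8,-0.61,-0.4,0],[0.8,-0.61,-0.4,0],[0.8,-0.61,-0.4,0]]]' 0
python3 - <<'E'
from h import *
from bench import ctrl
a,b=.466,.0096
tgt([a*.9877+b*.1564,-a*.1564+b*.9877,.115])
c=ctrl.camera('scene');covers(c);cv2.imwrite('pics/s2.png',c['color'][:,:,::-1])
E
```

```text
time_s: 6.82
eef_pos: [0.4591, -0.063, 0.1955]
eef_rot: [0.001, 0.079, 0.997, 0.0]
wrist_force: [0.1, -0.8, -0.3]
opening: -0.003
grasp_force: 0.0
t 6.825 pos [ 0.4591 -0.063   0.1955] ytool heading 80.88 share [-0.013 -0.     0.403] F [ 0.1 -0.8 -0.3]
[455   0 116  28 499] ctr [ 688.  1249.2] size [426.1  23.6] ang 0.16 z 0.1256
[ 354  227   75   63 2521] ctr [712.2  20.9] size [118.9 138.8] ang 81.31 z 0.126
[ 281  236   76   65 2614] ctr [574.9 -80.8] size [117.3 138.2] ang 81.67 z 0.1261
[ 252  275   82   73 3151] ctr [ 576.7 -205. ] size [115.9 138.8] ang 80.8 z 0.1261
[  0 297  32  56 254] ctr [  86.7 -502.3] size [ 30.3 124.4] ang 21.84 z 0.1262
```

View pics/s2.png

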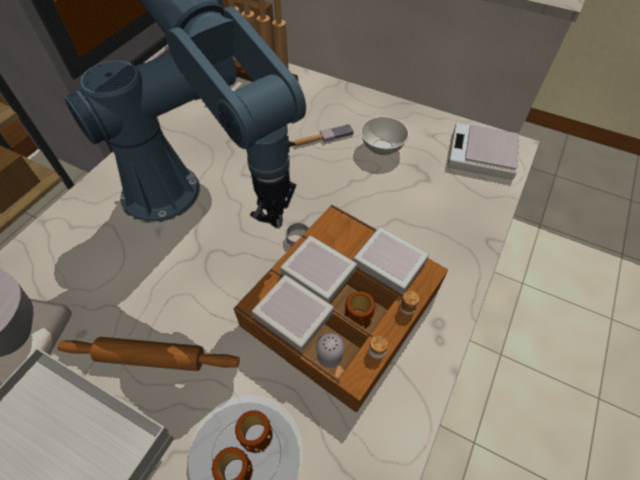

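The picture shows the left cover at (391,258), fully over its well; its fitted near face is within 1 mm of the shut position. The middle (318,268) and right (292,311) covers have not moved.

```bash
python3 -m handwheel '[[[-0.01,0,0.1,0],[-0.01,0,0.25,0],[-0.01,0,0.4,0],[-0.01,0,0.4,0],[-0.05,0,0.4,0],[-0.1,0,0.4,0],[-0.14,0,0.4,0],[-0.17,0,0.4,0],[-0.2,0,0.4,0],[-0.23,0,0.4,0]]]' 0
python3 -m handwheel '[[[-0.04,0,0,0],[-0.08,0,0,0],[-0.12,0,0,0],[-0.16,0,0,0],[-0.2,0,0,0],[-0.24,0,0,0],[-0.28,0,0,0],[-0.32,0,0,0],[-0.36,0,0,0],[-0.4,0,0,0]]]' 0
python3 - <<'E'
from h import *
a,b=.6192,.0096
tgt([a*.9877+b*.1564,-a*.1564+b*.9877,.115])
E
```

```text
time_s: 8.12
eef_pos: [0.504, -0.0702, 0.1152]
eef_rot: [-0.001, 0.079, 0.997, 0.0]
wrist_force: [-2.3, 0.7, 1.3]
opening: 0.002
grasp_force: 1.1
time_s: 9.38
eef_pos: [0.5835, -0.0829, 0.1152]
eef_rot: [-0.0, 0.079, 0.997, 0.0]
wrist_force: [-2.0, 2.9, -0.4]
opening: -0.002
grasp_force: 1.2
t 9.375 pos [ 0.5835 -0.0829  0.1152] ytool heading 80.93 share [-0.149  0.001  0.001] F [-2.   2.9 -0.4]
```

```bash
python3 -m handwheel '[[[-0.03,0,0,0],[-0.06,0,0,0],[-0.08,0,0,0],[-0.1,0,0,0],[-0.12,0,0,0],[-0.13,0,0,0],[-0.14,0,0,0],[-0.15,0,0,0],[-0.16,0,0,0],[-0.17,0,0,0]]]' 0

```

```text
time_s: 10.62
eef_pos: [0.6136, -0.0878, 0.1153]
eef_rot: [-0.004, 0.079, 0.997, 0.0]
wrist_force: [-21.5, 2.4, 14.6]
opening: 0.0
grasp_force: 10.6
```

```bash
python3 -m handwheel '[[[0.05,0,0,0],[0.15,0,0,0],[0.3,0,-0.1,0],[0.5,0,-0.35,0],[0.7,0,-0.5,0],[0.9,0.1,-0.5,0],[1,0.2,-0.5,0],[1,0.2,-0.5,0],[1,0.2,-0.5,0]]]' 0
python3 - <<'E'
from h import *
from bench import ctrl
c=ctrl.camera('scene');covers(c);cv2.imwrite('pics/s3.png',c['color'][:,:,::-1])
E
```

```text
time_s: 11.75
eef_pos: [0.4264, -0.0178, 0.2158]
eef_rot: [0.001, 0.079, 0.997, -0.0]
wrist_force: [-0.3, 0.6, -0.0]
opening: 0.001
grasp_force: 0.0
[452   0 119  28 514] ctr [ 682.4 1249.3] size [ 23.2 438.1] ang 89.59 z 0.1258
[  0   8  58  18 250] ctr [-895.1  370.3] size [213.9  98.9] ang 34.58 z 0.1264
[ 323  227  106  104 5462] ctr [703.  -39.4] size [239.5 138.3] ang 81.34 z 0.1261
[ 252  275   82   73 3146] ctr [ 576.5 -204.6] size [116.9 139. ] ang 81.12 z 0.126
[  0 297  32  55 251] ctr [  86.8 -501.8] size [ 28.7 123. ] ang 21.98 z 0.1262
```

View pics/s3.png

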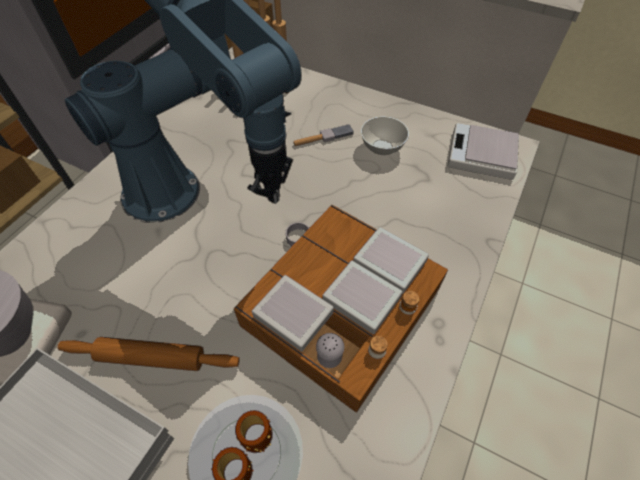

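The left (391,258) and middle (364,295) covers are shut and in line. The right cover (292,311) has not moved, and the hand is clear of everything.

```bash
python3 -c "
from bench import ctrl
print(ctrl.hand_in())"
```

```text
the job is handed in; nothing more can be done
None
```

I pushed the left and middle covers, over the two chimney cakes, fully shut to their stops; the shaker's cover on the right was left as it was, the hand was moved clear, and the job is handed in (about 12 s of the 42 s used).

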